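# Set the plunger gap of a hand-fitting press to a gauge blade

### The job

Two alike watchmaker's hand presses stand on the bench; a flat brass gauge blade lies in the gap of one of them. Turn that press's T-bar screw clockwise (seen from above) until its foot comes down on the blade and it just drags, lightly held and not clamped hard, then let go of the bar. Leave the blade where it lies and do not turn the screw of the other press.

Things in the scene. Friction and masses are not known exactly. Their poses are not given: they have to be found in the camera images.
- press: Grey C-shaped press with the blade, fixed. Origin on the bench on the screw's axis; x points from the column to the open side. Column 45-71 mm behind the axis; arm 34 mm wide, 38 mm boss, top 135 mm up. Above it the screw's steel T-bar, centred on the axis: 56 long, 12 wide, 24 mm high, 155-179 mm above the bench, the highest part, free all round; it does not rise or sink.
- screw (a joint): Turn of its T-bar, rad, grows clockwise from above, 0-2.4, starts 0-0.4, stays where left (friction 0.05 N m). The bar lies (1.33 - value) rad anticlockwise of the press's x: at 1.33 it is in line with the arm. 4 mm of plunger per rad. At 1.0 the sprung foot meets the blade with about 1 N, then 4 N more per rad. Just drags at 1.1-1.5, best 1.33; too hard from 1.65, crushed from 2.0.
- foot: Round steel foot, 20 mm diameter, 7 mm thick, on a light spring under that press's plunger. Origin: centre of its lower face, on the screw's axis; moves up and down only. The anvil below it, 48 (x) by 70 (y) mm, has its top 45 mm above the bench.
- gauge: Loose flat brass gauge blade, 16 mm wide, 4 mm thick, 156 mm long with a round 28 mm finger end, lying on the anvil under the foot, crosswise to the arm and sticking out on both sides. Origin: underside, centre of its 140 mm straight part; y points to the round end. It marks the press to be set.
- spare_bar (a point): A point on the T-bar of the other, alike press (no blade in its gap), 25 mm out from its screw axis, 167 mm above the bench. It must stay where it is.
Things that resemble listed ones, but are neither listed nor needed, are in the scene too. Several things have the shape of the gauge; the one meant has the colours described above.

How it is judged:
By the outcome, as a careful person would: the job done as asked, in the order asked, and still so for the second after the job is handed in, with the robot touching nothing.
It also fails if it takes over 32 s, if anything falls off the work surface, if the arm or the gripper's body presses on something with over 40 N, if the wrist force passes 120 N, or if a joint passes its speed limit or range.

### The arm

A 7-joint arm with a two-finger parallel gripper is mounted at the origin on the work surface. World frame = base frame: x ahead of the robot, y to its left, z up, the work surface at z = 0. Lengths are in m, angles in rad, forces in N, time in s.
With the tool pointing down it reaches from about 0.425 to 0.875 m from the base axis. Payload 8.4 kg.
Tool frame: the origin (TCP) lies midway between the tips of the shut fingers; the grasp point (between the pads) lies 19 mm behind it (ctrl.hold_point_z is the distance from the TCP to the grasp point, in m); z points along the fingers, y is the line along which they close (so a half turn about z gives the same grasp; the last joint's range is limited). The gripper opens to 87 mm and grips with 3 to 60 N. Pads are 19 mm wide; open, the fingers measure 117 mm over their backs; the gripper's body (75 mm by 190 mm) begins 51 mm behind the grasp point.
Start: joints at [1.05, 0.333, 0.04, 1.465, -0.013, 1.343, -0.059], TCP at [0.266, -0.593, 0.223] pointing down, gripper open.
Joint ranges: [-2.58, 2.58], [-0.38, 2.09], [-1.3, 1.39], [0.25, 2.4], [-1.5, 4.64], [0.08, 2.09], [-2.65, 2.65]. Speed limits (rad/s): [2.22, 2.22, 2.79, 2.79, 3.14, 3.14, 3.14].

### API

Orientations are given as a unit quaternion [w, x, y, z].
In Python, from station import ctrl, viewer gives the robot as it stands.
- The arm moves only by the tool drive_tool, never from a script. Its argument "commands" is text: rows parted by semicolons, each of 7 numbers parted by spaces: the turn, a rotation vector about the tool's x, y, z in degrees, then the shift along the tool's x, y, z in m, then the finger opening in m, from 0 to 0.087. In form: rx ry rz tx ty tz grip; .... A call has 1 to 12 rows; each row shifts and turns the commanded pose from where the row before left it, along the tool's axes as they then stand; what a row does not reach is not made up. A row lasts 1/12 s, in which the tool goes at most 41.7 mm and 7.16 degrees, less where a joint would pass 70% of its speed; a pose out of reach is approached as far as the arm can. A call with a gripper value outside its range is refused whole. The fingers move at their own pace and stop on an object; the grip force is fixed at half the most. Time passes only in rows, so rows that do not move let the fingers close. It gives the time, the measured TCP pose, the force, the opening and the grip force at its end, in the units of the state.
- ctrl.read_state(): the state, without advancing time (a new reading comes with each control period).
- viewer.camera(name): name is "scene" or "top"; returns a dict with "pixels" (420x560x3 uint8, red, green, blue), "K" (3x3 intrinsics, pixels), "origin" and "orientation" of the camera in the world. Camera axes: x right, y down, z forward; pixel columns grow to the right and rows downward; lengths in m; the calibration is good to about 2 mm. A picture is of the moment at which its call begins. There is no depth.
- ctrl.close_job(): hands the job in; it is judged then, once.
The state is a dict: "clock": time; "q": joint angles; "qd": joint speeds; "joint_torque": joint torques, N m; "eef_pos": TCP position; "tcp_rot": TCP orientation; "wrist_force": force on the tool from outside, world axes, zero at the start; "moment": the same for the moment, N m; "opening": opening from 0.0 (shut) to 1.0 (fully open); "grip_force": force on a finger pad.
Only numpy, scipy, OpenCV 4.12 (cv2) and the standard library are available. Lean on these libraries where they do the work, as an engineer would, in place of code of your own. Each camera call takes 0.05 s, during which the arm holds its last target. There are 200 camera calls.

## Working session

There is one attempt and no reset: what is moved stays moved. The work goes in short steps, Python scripts to look and compute and a tool call to move; the robot and the scene stay as the last step left them, time stands still between calls to the robot, and variables do not carry over. Pictures are saved under pics/ and viewed, at most 10 in all, crops included, and the job is handed in when it is done.

Besides the shell and the picture viewer there is one more tool, called as name(argument=value, ...) on one line, values as JSON. drive_tool: Moves the arm, as the interface text tells. Its arguments: {"type":"object","properties":{"commands":{"type":"string"}},"required":["commands"]}

```bash
mkdir -p pics; python3 - <<'E'
from station import ctrl, viewer
import cv2,json,numpy as np
for n in("scene","top"):
    c=viewer.camera(n); cv2.imwrite(f"pics/{n}0.png",c["pixels"][:,:,::-1])
    np.savez(f"{n}0.npz",**c); print(n,c["K"],c["origin"],c["orientation"])
print(ctrl.read_state())
E
```

```text
scene [[506.09592563   0.         277.61142735]
 [  0.         506.09592563 217.14110368]
 [  0.           0.           1.        ]] [1.14865682 0.58194698 0.87649642] [-0.17815068  0.3792351   0.82991247 -0.36835901]
top [[393.61939651   0.         281.60409926]
 [  0.         393.61939651 206.15872549]
 [  0.           0.           1.        ]] [0.40738631 0.06661949 0.98104096] [ 0.03114412 -0.70243361  0.70937527 -0.04902849]
{'clock': 0.1, 'q': array([ 1.0498198 ,  0.33382034,  0.03984194,  1.46615978, -0.01339698,
        1.34333057, -0.05851208]), 'qd': array([ 1.53421286e-03, -8.89740707e-04, -6.20924341e-04, -5.96448688e-04,
        1.31640058e-03,  2.65596262e-04,  4.81971890e-06]), 'joint_torque': array([ 3.49606191e-03, -6.57804680e+01,  1.33952849e+00, -4.04710829e+01,
       -5.96991694e-02,  4.08487231e-02, -9.29007484e-07]), 'eef_pos': array([ 0.26591713, -0.59265038,  0.22177194]), 'tcp_rot': array([-6.99541940e-04,  9.77844795e-01,  2.09329952e-01, -1.95154606e-04]), 'wrist_force': array([0.90678808, 0.07620262, 0.12332221]), 'moment': array([ 0.00119641,  0.01145886, -0.01589132]), 'grip_force': 0.0, 'opening': 0.999613272478108}
```

View pics/scene0.png

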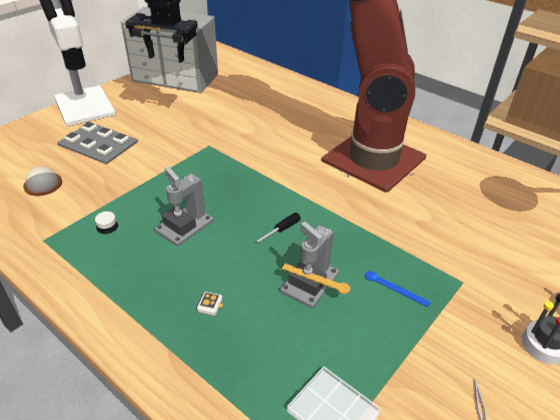

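View pics/top0.png

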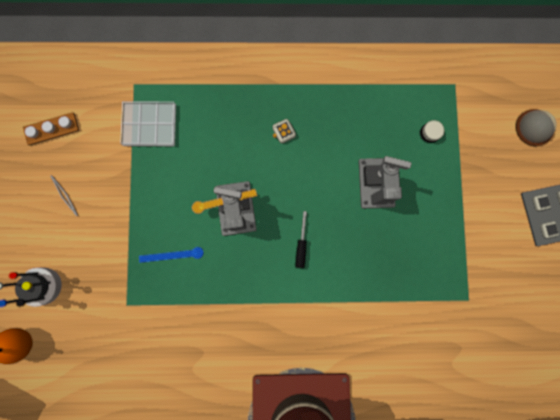

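The brass blade lies in the press at about top (236,207) and scene (310,265). The spare press is at top (382,182). Next I'll enlarge the marked one.

```bash
python3 - <<'E'
import cv2,numpy as np
a=cv2.imread("pics/top0.png")[165:250,180:280]; b=cv2.imread("pics/scene0.png")[210:310,265:365]
a=cv2.resize(a,None,fx=6,fy=6,interpolation=2); b=cv2.resize(b,None,fx=6,fy=6,interpolation=2)
cv2.imwrite("pics/ta.png",a); cv2.imwrite("pics/sa.png",b)
E
```

```text
(no output)
```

View pics/ta.png

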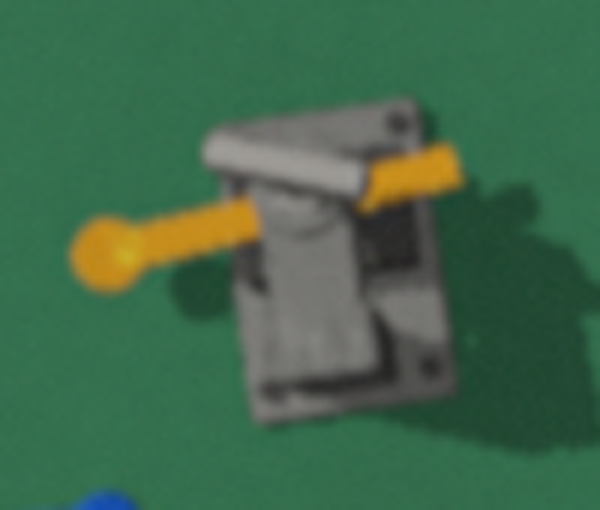

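View pics/sa.png

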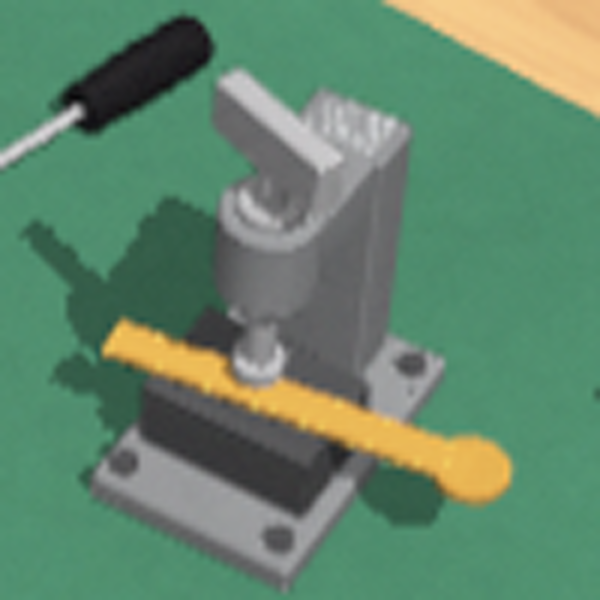

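Crop positions on the marked press:
- **Top crop:** the bar's top-face corners are at about (225,128), (205,162), (358,195) and (370,162). The base plate's right edge runs from (418,100) to (455,395).
- **Scene crop:** the bar's top corners are at (240,68), (215,85), (318,180) and (342,158).

The round end of the blade is on the left in the top view.

```bash
cat > h.py <<'E'
import numpy as np
from scipy.spatial.transform import Rotation as R
def ray(n,uv,z):
    c=np.load(n+"0.npz"); q=c["orientation"]
    d=R.from_quat(np.r_[q[1:],q[0]]).as_matrix()@np.linalg.solve(c["K"],[*uv,1])
    o=c["origin"]; return (o+d*(z-o[2])/d[2])[:2]
E
python3 - <<'E'
from h import *
T=lambda u,v,z:ray("top",(180+u/6-.4,165+v/6-.4),z)
S=lambda u,v,z:ray("scene",(265+u/6-.4,210+v/6-.4),z)
t=np.array([T(*p,.179) for p in[(225,128),(205,162),(358,195),(370,162)]])
s=np.array([S(*p,.179) for p in[(240,68),(215,85),(318,180),(342,158)]])
ang=lambda d:np.degrees(np.arctan2(d[1],d[0]))
for n,p in(("top",t),("scene",s)):
    a=(p[0]+p[1])/2;b=(p[2]+p[3])/2
    print(n,p.mean(0),np.linalg.norm(a-b),ang(a-b))
print("x axis",ang(T(418,100,.01)-T(455,395,.01)),ang(T(232,175,.01)-T(258,420,.01)))
print("scene base edge", ang(S(288,588,.008)-S(440,360,.008)))
tip=T(460,165,.049);rd=T(105,255,.049);print("blade",tip,rd,ang(rd-tip)-90)
print("blade scene",ang(S(475,468,.049)-S(110,338,.049))-90)
print("bar spare",ray("top",(397,162),.179))
from station import ctrl
s=ctrl.read_state();q=s["tcp_rot"];print(R.from_quat(np.r_[q[1:],q[0]]).as_matrix().round(3))
E
```

```text
top [0.52978901 0.15583691] 0.05226423549590453 76.76158392878496
scene [0.53053609 0.15802494] 0.05530131699129146 -103.81221895806175
x axis 6.924879322588409 6.362494378803885
scene base edge 10.323579444031491
blade [0.54780712 0.10259378] [0.51292437 0.24281451] 13.9699114326515
blade scene 15.305563285729306
bar spare [ 0.58968961 -0.19691134]
[[ 0.912  0.409 -0.001]
 [ 0.409 -0.912  0.001]
 [-0.    -0.001 -1.   ]]
```

drive_tool(commands="0 0 0 0.0228 -0.024 -0.001 0.087;0 0 0 0.0228 -0.024 0 0.087;0 0 0 0.0228 -0.024 0 0.087;0 0 0 0.0228 -0.024 0 0.087;0 0 0 0.0228 -0.024 0 0.087;0 0 0 0.0228 -0.024 0 0.087;0 0 0 0.0228 -0.024 0 0.087;0 0 0 0.0228 -0.024 0 0.087;0 0 0 0.0228 -0.024 0 0.087;0 0 0 0.0228 -0.024 0 0.087;0 0 0 0.0228 -0.024 0 0.087;0 0 0 0.0228 -0.024 0 0.087")

```text
clock: 1.1
eef_pos: [0.3978, -0.2166, 0.2234]
tcp_rot: [0.0, 0.978, 0.209, -0.0]
wrist_force: [0.5, 0.6, 0.9]
opening: 0.994
grip_force: 0.0
```

drive_tool(commands="0 0 0 0.0228 -0.024 0 0.087;0 0 0 0.0228 -0.024 0 0.087;0 0 0 0.0228 -0.024 0 0.087;0 0 0 0.0228 -0.024 0 0.087;0 0 0 0.0228 -0.024 0 0.087;0 0 0 0.0228 -0.024 0 0.087;0 0 0 0.0228 -0.024 0 0.087;0 0 0 0.0228 -0.024 0 0.087;0 0 0 0.0228 -0.024 0 0.087;0 0 0 0.0228 -0.024 0 0.087;0 0 0 0.0228 -0.024 0 0.087;0 0 0 0.0228 -0.024 0 0.087")

```text
clock: 2.1
eef_pos: [0.5297, 0.1579, 0.2233]
tcp_rot: [0.0, 0.978, 0.209, -0.0]
wrist_force: [1.4, -0.7, 0.1]
opening: 0.999
grip_force: 0.0
```

drive_tool(commands="0 0 -6 0 0 0 0.087;0 0 -6 0 0 0 0.087;0 0 -6 0 0 0 0.087;0 0 -6 0 0 0 0.087;0 0 -6 0 0 0 0.087;0 0 -6 0 0 0 0.087;0 0 -6 0 0 0 0.087;0 0 -6 0 0 0 0.087;0 0 -4.4 0 0 0 0.087;0 0 0 0 0 0 0.087;0 0 0 0 0 0 0.087")

```text
clock: 3.02
eef_pos: [0.5294, 0.1563, 0.2233]
tcp_rot: [-0.0, 0.786, 0.618, -0.0]
wrist_force: [-0.5, 0.5, -0.3]
opening: 0.999
grip_force: 0.0
```

```bash
python3 - <<'E'
from station import viewer
import cv2,numpy as np
c=viewer.camera("scene")["pixels"][:,:,::-1]; t=viewer.camera("top")["pixels"][:,:,::-1]
f=lambda a:cv2.resize(a,(400,400),interpolation=2)
cv2.imwrite("pics/c1.png",np.hstack([f(c[180:310,250:380]),f(t[145:245,180:280])]))
E
```

```text
(no output)
```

View pics/c1.png

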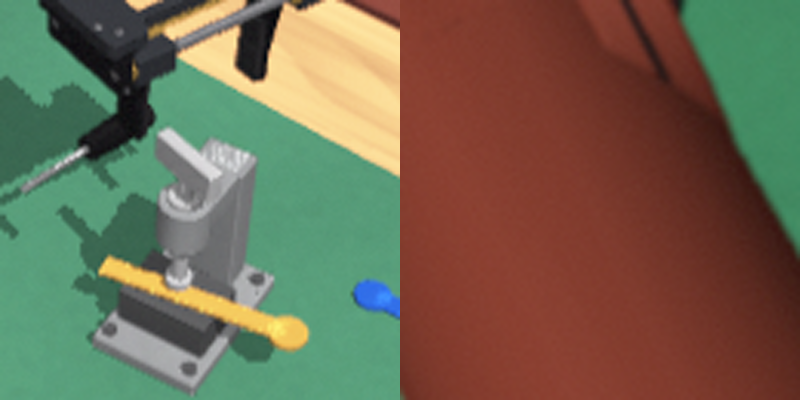

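The fingers straddle the bar, with tips at (130,125) and (250,70) in the left crop and the bar at (188,155). They are aligned, so I'll go down and close.

drive_tool(commands="0 0 0 0 0 0.015 0.087;0 0 0 0 0 0.015 0.087;0 0 0 0 0 0.015 0.087;0 0 0 0 0 0.015 0.087;0 0 0 0 0 0.011 0.087;0 0 0 0 0 0 0.06;0 0 0 0 0 0 0.04;0 0 0 0 0 0 0.025;0 0 0 0 0 0 0.02;0 0 0 0 0 0 0.018;0 0 0 0 0 0 0.016;0 0 0 0 0 0 0.014")

```text
clock: 4.12
eef_pos: [0.5297, 0.1565, 0.153]
tcp_rot: [0.0, 0.785, 0.62, 0.0]
wrist_force: [-0.3, 0.5, 0.7]
opening: 0.553
grip_force: 0.0
```

drive_tool(commands="0 0 0 0 0 0 0.012;0 0 0 0 0 0 0.01;0 0 0 0 0 0 0.008;0 0 0 0 0 0 0.006;0 0 0 0 0 0 0.006;0 0 0 0 0 0 0.006")

```text
clock: 4.62
eef_pos: [0.529, 0.1567, 0.1525]
tcp_rot: [-0.0, 0.785, 0.62, -0.0]
wrist_force: [-2.8, 0.2, -0.4]
opening: 0.138
grip_force: 30.0
```

drive_tool(commands="0 0 5 0 0 0 0.006;0 0 5 0 0 0 0.006;0 0 5 0 0 0 0.006;0 0 5 0 0 0 0.006;0 0 5 0 0 0 0.006;0 0 5 0 0 0 0.006;0 0 0 0 0 0 0.006")

```text
clock: 5.2
eef_pos: [0.5288, 0.1569, 0.1525]
tcp_rot: [-0.0, 0.919, 0.394, -0.001]
wrist_force: [-3.7, 0.9, 3.2]
opening: 0.133
grip_force: 30.0
```

drive_tool(commands="0 0 5 0 0 0 0.006;0 0 5 0 0 0 0.006;0 0 5 0 0 0 0.006;0 0 5 0 0 0 0.006;0 0 5 0 0 0 0.006;0 0 5 0 0 0 0.006;0 0 5 0 0 0 0.006;0 0 4 0 0 0 0.006;0 0 0 0 0 0 0.006;0 0 0 0 0 0 0.006;0 0 0 0 0 0 0.006")

```text
clock: 6.12
eef_pos: [0.5286, 0.1572, 0.1525]
tcp_rot: [-0.0, 0.998, 0.068, -0.001]
wrist_force: [-5.6, 1.4, 4.2]
opening: 0.142
grip_force: 30.0
```

drive_tool(commands="0 0 0 0 0 0 0.03;0 0 0 0 0 0 0.087;0 0 0 0 0 0 0.087;0 0 0 0 0 0 0.087;0 0 0 0 0 0 0.087;0 0 0 0 0 0 0.087;0 0 0 0 0 -0.02 0.087;0 0 0 0 0 -0.025 0.087;0 0 0 0 0 -0.025 0.087;0 0 0 0 0 0 0.087")

```text
clock: 6.95
eef_pos: [0.5316, 0.1575, 0.2275]
tcp_rot: [-0.001, 0.998, 0.066, 0.003]
wrist_force: [1.1, 0.7, 0.6]
opening: 0.81
grip_force: 0.0
```

drive_tool(commands="0 0 0 0 0.03 0 0.087;0 0 0 0 0.03 0 0.087;0 0 0 0 0.03 0 0.087;0 0 0 0 0.03 0 0.087;0 0 0 0 0.03 0 0.087;0 0 0 0 0.03 0 0.087;0 0 0 0 0.03 0 0.087;0 0 0 0 0.03 0 0.087;0 0 0 0 0.03 0 0.087;0 0 0 0 0.03 0 0.087;0 0 0 0 0 0 0.087")

```text
clock: 7.87
eef_pos: [0.5685, -0.1487, 0.2217]
tcp_rot: [0.001, 0.998, 0.062, -0.001]
wrist_force: [-0.9, -1.8, -1.1]
opening: 0.995
grip_force: 0.0
```

```bash
python3 - <<'E'
from station import viewer
import cv2,numpy as np
c=viewer.camera("scene")["pixels"][:,:,::-1]; t=viewer.camera("top")["pixels"][:,:,::-1]
f=lambda a:cv2.resize(a,(400,400),interpolation=2)
cv2.imwrite("pics/c2.png",np.hstack([f(c[210:310,265:365]),f(t[160:240,190:270])]))
E
```

```text
(no output)
```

View pics/c2.png

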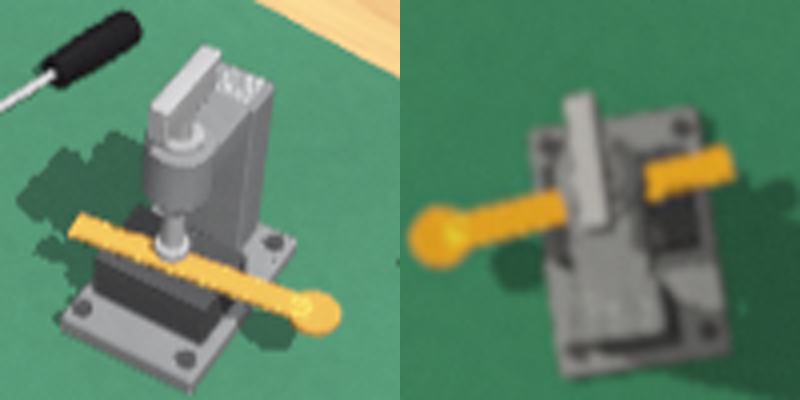

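The bar now runs parallel to the press arm. In the top crop both the bar, (578,95) to (595,225), and the base edge, (695,108) to (727,350), slope at about 7.5°. The foot sits on the blade, the blade hasn't moved, and the gripper is clear.

```bash
python3 -c "
from station import ctrl
print(ctrl.close_job())"
```

```text
the job is handed in; nothing more can be done
None
```

I turned the marked press's T-bar about 69° clockwise until it lined up with the arm (about 1.33 rad), let go of it, left the blade in place and the other press alone, and handed the job in at about 8 s; no verdict came back.

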